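# Hold a hand probe on the reader's reference disc

## Robot

A 7-joint arm with a two-finger parallel gripper is mounted at the origin on the work surface. World frame = base frame: x ahead of the robot, y to its left, z up, the work surface at z = 0. Lengths are in m, angles in degrees, forces in N, time in s.
With the tool pointing down it reaches from about 0.425 to 0.875 m from the base axis. Payload 4.7 kg.
Tool frame: the origin (TCP) lies at the very end of the fingers, on their centre line; the grasp point (between the pads) lies 19 mm behind it; z points along the fingers, y is the direction in which the jaws open and shut (so a half turn about z gives the same grasp; the last joint's range is limited). The gripper opens to 87 mm and grips with 3 to 60 N. Pads are 19 mm wide; open, the fingers measure 117 mm over their backs; the gripper's body (75 mm by 190 mm) begins 51 mm behind the grasp point.
Start: joints at [63.948, 18.392, -4.016, 83.108, 1.295, 78.541, -3.26], TCP at [0.294, -0.58, 0.223] pointing down, gripper open.
Joint ranges: [-163.93, 163.93], [-17.29, 119.83], [-79.2, 71.16], [3.27, 140.29], [-89.18, 269.18], [5.43, 117.66], [-154.24, 154.24]. Speed limits (degrees/s): [147.25, 147.25, 180, 180, 180, 180, 180].

## Interface

Orientations are given as a 3x3 rotation matrix whose columns are the frame's x, y, z axes.
In Python, from bench import sense, grab_frame, finish_job, spot_in, place_of gives the robot as it stands. The module is installed in compiled form; this text tells all that it offers.
- The arm moves only by the tool servo_tool, never from a script. Its argument "moves" is a list of rows, each a list of 3 entries, a list of its own where there are three numbers: the gripper command: -1 is fully open, 1 is shut, values between are in proportion, then the shift along the tool's x, y, z in m, then the turn, a rotation vector about the tool's x, y, z in degrees. In form: [[fingers, [x, y, z], [wx, wy, wz]], ...]. A call has 1 to 20 rows; each row is the pose to reach, as a shift and turn from the pose commanded when the call began, along the tool's axes at that moment; what a row does not reach only later rows make up. A row lasts 1/12 s, in which the tool goes at most 41.7 mm and 7.16 degrees, less where a joint would pass 70% of its speed; a pose out of reach is approached as far as the arm can. A call with a gripper value outside its range is refused whole. The fingers move at their own pace and stop on an object; "newtons" is the grip in N (left out, the last holds). Time passes only in rows, so rows that repeat a pose let the fingers close. It gives the time, the measured TCP pose, the force and the opening at its end, in the units of the state.
- sense(): the state, without advancing time (a new reading comes with each control period).
- grab_frame(name): name is "side" or "top" or "wrist"; returns a dict with "img" (420x560x3 uint8, blue, green, red), "intrinsics" (3x3 intrinsics, pixels), "camera_from_world" (4x4, takes a point from world to camera coordinates). Camera axes: x right, y up, looking along -z (the intrinsics and any distortion apply to the point x, -y, -z); pixel columns grow to the right and rows downward; lengths in m; the calibration is good to about 2 mm. A picture is of the moment at which its call begins. There is no depth.
- finish_job(): hands the job in, once; it reports no verdict.
Trained networks look in a picture, given as the dict that the camera call returned (one of the last four; its "shot" number tells which), for a name from the list of things; names that differ only in an ending like _2 or _b are one class to them, and where a whole thing is asked for, a point or a joint stands for the part that bears it (a point fixed in the world has none). Each returns a list of dicts, best first, with "confidence" (0 to 1); they miss things now and then, are a little off and sometimes report something else, mostly with a low value. They report only what shows in the picture. A call takes as long as a camera call. They do not tell look-alikes from the thing itself.
- spot_in(query, picture): "rect" ([left, top, right, bottom] in pixels, round what is visible of it).
- place_of(query, picture): "position" ([column, row] in pixels: a listed point, or the origin of a listed thing).
The state is a dict: "t": time; "q": joint angles; "dq": joint speeds; "tau": joint torques, N m; "eef_pos": TCP position; "orientation": TCP orientation; "wrist_force": force on the tool from outside, world axes, zero at the start; "wrist_torque": the same for the moment, N m; "width": opening from 0.0 (shut) to 1.0 (fully open).
Only numpy, scipy, OpenCV 4.12 (cv2) and the standard library are available. Lean on these libraries where they do the work, as an engineer would, in place of code of your own. Each camera call takes 0.05 s, during which the arm holds its last target.

## Task

Lift the hand-held reflectance probe up off its forked hanger, then hold its nose on the white reference disc on the sloping face of the bench reader: the whole nose on the disc, the probe square to the disc, pressing gently so that the sprung disc sits about half-way down its travel, never hard against its stop. Finish while still holding the probe pressed there, and leave everything else on the bench where it stands.

Things in the scene. Friction and masses are not known exactly. Their poses are not given: they have to be found in the camera images.
- probe_grip (a point): Centre of the probe's black round handle. The probe, straight and round, 136 mm long, 0.1 to 0.2 kg, hangs upright, nose down; z runs along it from nose to handle (yaw is arbitrary). Handle 26 mm across, from 34 mm below this point to 26 mm above it (free top end). Below it a collar 42 mm across, 6 mm thick, underside 40 mm below this point, then a metal shaft 18 mm across down to the nose.
- probe_nose (a point): Centre of the flat end face of the probe's metal nose (16 mm across, the last 14 mm), 110 mm from the handle's centre along the probe; z from nose to handle.
- probe: The whole probe; origin at the centre of the nose's end face, z along it from nose to handle.
- hanger: Fixed steel hanger. Origin on the bench under the fork, x from the fork's open end to the post, z up. Foot 130 x 100 x 14 mm; post 12 mm across at x = +55 mm. Two level prongs 7 mm thick, centres 29 mm apart, top at 150 mm, run from it to x = -31 mm, where they turn up to 164 mm, the highest point. The probe's collar lies on them, shaft between; its axis at x = -2 to 10 mm. Lifting 80 mm clears all.
- reader: Fixed grey wedge-shaped bench reader, 150 mm (x) by 120 mm (y). Origin on the bench under its middle, x towards its tall end, z up. The face slopes at 15 degrees: 35 mm high at the low end (-x), 75 mm at the tall end, its normal leaning to -x. A dark display lies at the tall end; the disc stands out of the middle of the face.
- disc_center (a point): Centre of the top face of the white reference disc: 36 mm across, 8 mm thick, on the sloping face of the reader. z is the disc's outward normal (up, leaning 15 degrees towards the reader's low end), x up the slope. The point moves with the disc: at rest it stands 16 mm proud of the sloping face.
- disc (a joint): How far the sprung disc is pressed in along its normal, in m: 0 at rest, 0.012 at its stop (still 4 mm proud of the face). It starts to move at about 0.5 to 1 N and needs 0.4 N more per mm: about 3 N half-way (0.006), 5.5 N at the stop.
- jar: Bystander, to be left alone: closed jar, 56 mm across, 85 mm tall, between the hanger and the reader. Origin at the centre of its underside.
- flask: Bystander, to be left alone: conical glass flask, 84 mm across its foot, 150 mm tall, at the back of the bench. Origin at the centre of its underside.
- wash_bottle: Bystander, to be left alone: white bottle, 64 mm across, 160 mm tall, at the back of the bench. Origin at the centre of its underside.
- tube_rack: Bystander, to be left alone: white rack of test tubes, 100 x 220 mm, 110 mm tall, at the back of the bench. Origin at the centre of its underside.
- beaker: Bystander, to be left alone: glass beaker, 70 mm across, 90 mm tall, left side. Origin at the centre of its underside.
- notebook: Bystander, to be left alone: closed notebook, 150 x 210 mm, 14 mm thick, right side. Origin at the centre of its underside.
Mind the look-alikes: they are no part of the job. What is shaped like the probe but blue is not meant.

How it is judged (in metres and radians):
On the way:
1. the probe is held in the fingers, lifted clear of the hanger (contact force between the fingers and probe above 1 N and contact force between probe and hanger below 0.05 N and distance of probe from where it was at the start of the episode above 0.03 m), for 0.2 s.
At the end, for the whole second after the job is handed in: The fingers hold the probe, clear of the hanger and still; its nose lies within 10 mm of the disc's centre, its axis within 8 degrees of the disc's normal; the disc is pressed in by 2.5 to 10 mm of its 12 mm, with 0.8 to 8 N between probe and disc (contact force between the fingers and probe above 1 N and contact force between probe and hanger below 0.05 N and value of joint disc between 0.0025 and 0.01 m and contact force between probe and reader between 0.8 and 8 N and distance between probe_nose and disc_center below 0.01 m and angle between the z axis of probe_nose and the z axis of disc_center, either way round below 0.14 rad and linear speed of probe below 0.02 m/s); the arm keeps its last pose, push and grip.
It fails at once if the probe is pushed hard (over 20 N) onto the disc or the reader (contact force between probe and reader above 20 N).
It fails at once if a bystander is moved by more than 30 mm (distance of any of jar, flask, wash_bottle, tube_rack, beaker, notebook from where it was at the start of the episode above 0.03 m).
It also fails if it takes over 42 s, if anything falls off the work surface, if the arm or the gripper's body presses on something with over 40 N, if the wrist force passes 120 N, or if a joint passes its speed limit or range.

## Working session

There is one attempt and no reset: what is moved stays moved. The work goes in short steps, Python scripts to look and compute and a tool call to move; the robot and the scene stay as the last step left them, time stands still between calls to the robot, and variables do not carry over. Pictures are saved under pics/ and viewed, and the job is handed in when it is done.

Besides the shell and the picture viewer there is one more tool, called after "Request:" as name(argument=value, ...) on one line, values as JSON. servo_tool: Moves the arm, as the interface text tells. Its arguments: {"type":"object","properties":{"moves":{"type":"array"},"newtons":{"type":"number"}},"required":["moves"]}

```bash
mkdir -p pics
cat > h.py <<'E'
import numpy as np, cv2
from bench import *
def snap(n,tag):
    f=grab_frame(n); cv2.imwrite(f"pics/{tag}.png",f["img"]); return f
def proj(f,p):
    T=np.array(f["camera_from_world"]);K=np.array(f["intrinsics"])
    c=T[:3,:3]@np.array(p,float)+T[:3,3]; v=K@np.array([c[0],-c[1],-c[2]]); return v[:2]/v[2]
def ray(f,px):
    T=np.array(f["camera_from_world"]);K=np.array(f["intrinsics"])
    d=np.linalg.inv(K)@np.array([px[0],px[1],1.]); d=np.array([d[0],-d[1],-d[2]])
    R=T[:3,:3]; return -R.T@T[:3,3], R.T@d/np.linalg.norm(d)
def tri(obs):
    A=np.zeros((3,3));b=np.zeros(3)
    for f,px in obs:
        o,d=ray(f,px);P=np.eye(3)-np.outer(d,d);A+=P;b+=P@o
    x=np.linalg.solve(A,b); return x,[np.round(proj(f,x)-px,1) for f,px in obs]
def atz(f,px,z):
    o,d=ray(f,px); return o+d*(z-o[2])/d[2]
E
python3 - <<'E'
from h import *
s=sense();print(s["t"],s["eef_pos"],s["orientation"],s["wrist_force"])
F={n:snap(n,n+"0") for n in("side","top","wrist")}
for n,f in F.items():
    print(n,np.round(ray(f,[280,210]),3).tolist(),f["intrinsics"][0][0])
    for q in("probe_grip","probe_nose","disc_center","hanger","reader","jar"):
        print(n,q,[(np.round(d["position"]).tolist(),round(d["confidence"],2)) for d in place_of(q,f)])
    print(n,"probe",[(np.round(d["rect"]).tolist(),round(d["confidence"],2)) for d in spot_in("probe",f)])
E
```

```text
0.0 [ 0.2933867  -0.57940183  0.22149872] [[ 8.92095623e-01  4.51845658e-01 -9.49670016e-04]
 [ 4.51846640e-01 -8.92094180e-01  1.60867277e-03]
 [-1.20323291e-04 -1.86419514e-03 -9.99998255e-01]] [-0.18423228 -0.40416996  0.46169295]
side [[0.289, -1.246, 0.866], [0.23, 0.84, -0.492]] 472.3284226199494
side probe_grip [([289.0, 228.0], 0.93), ([324.0, 281.0], 0.57), ([269.0, 247.0], 0.17)]
side probe_nose [([319.0, 314.0], 0.71), ([292.0, 261.0], 0.68)]
side disc_center [([251.0, 190.0], 0.58)]
side hanger [([289.0, 283.0], 0.97), ([252.0, 207.0], 0.69), ([252.0, 190.0], 0.47)]
side reader [([253.0, 207.0], 0.8)]
side jar [([272.0, 246.0], 0.92)]
side probe [([281.0, 221.0, 300.0, 264.0], 0.74), ([313.0, 270.0, 332.0, 318.0], 0.67)]
top [[0.534, -0.004, 1.358], [0.056, -0.019, -0.998]] 400.34748263629973
top probe_grip [([378.0, 193.0], 0.59), ([338.0, 208.0], 0.54)]
top probe_nose [([371.0, 196.0], 0.59)]
top disc_center [([182.0, 217.0], 0.57), ([274.0, 217.0], 0.33)]
top hanger [([329.0, 213.0], 0.85)]
top reader [([186.0, 212.0], 0.79)]
top jar [([272.0, 213.0], 0.57)]
top probe [([330.0, 204.0, 345.0, 215.0], 0.62), ([367.0, 188.0, 384.0, 202.0], 0.48)]
wrist [[0.356, -0.549, 0.383], [-0.227, -0.128, -0.965]] 334.1265998238806
wrist probe_grip []
wrist probe_nose []
wrist disc_center []
wrist hanger []
wrist reader []
wrist jar []
wrist probe []
```

Run:
```python
import cv2
a=cv2.imread("pics/side0.png");b=cv2.imread("pics/top0.png")
cv2.imwrite("pics/s1.png",cv2.resize(a[150:340,190:390],(800,760))[:600])
cv2.imwrite("pics/t1.png",cv2.resize(b[130:290,140:410],(800,474),interpolation=2))
```

```text
(no output)
```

View pics/side0.png

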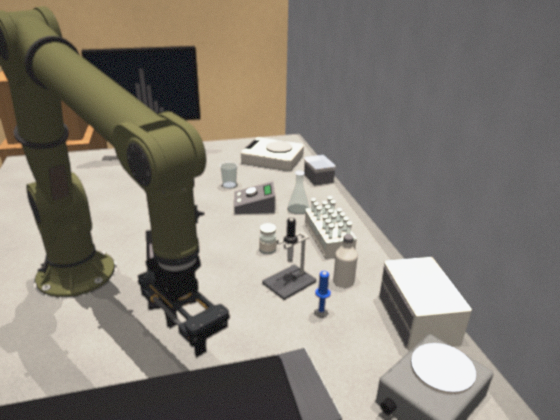

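View pics/top0.png

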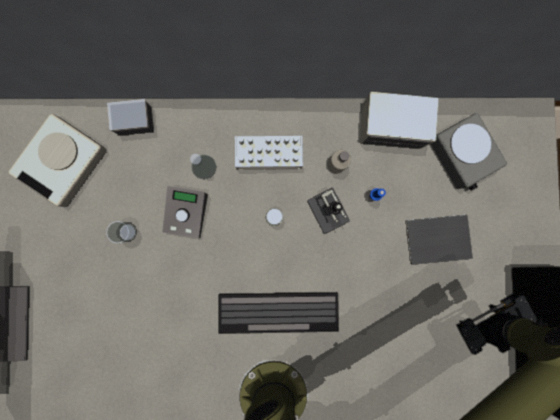

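View pics/s1.png

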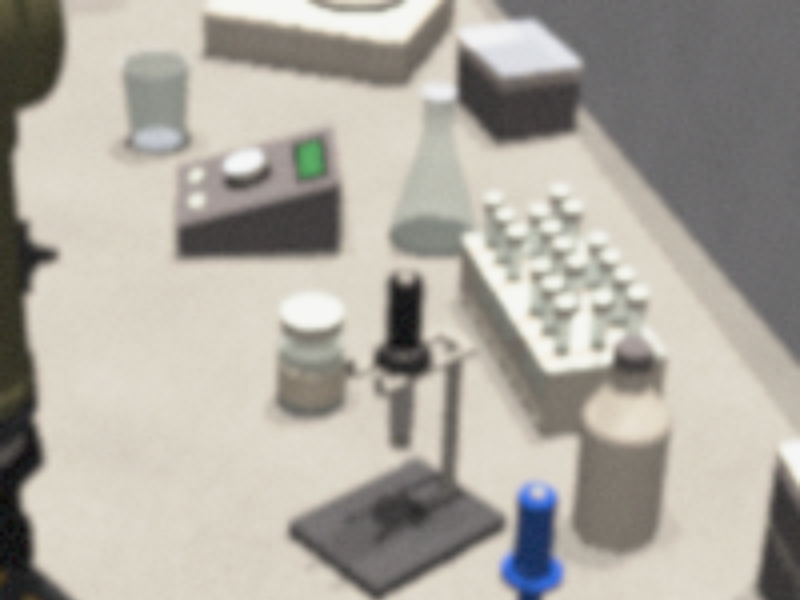

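View pics/t1.png

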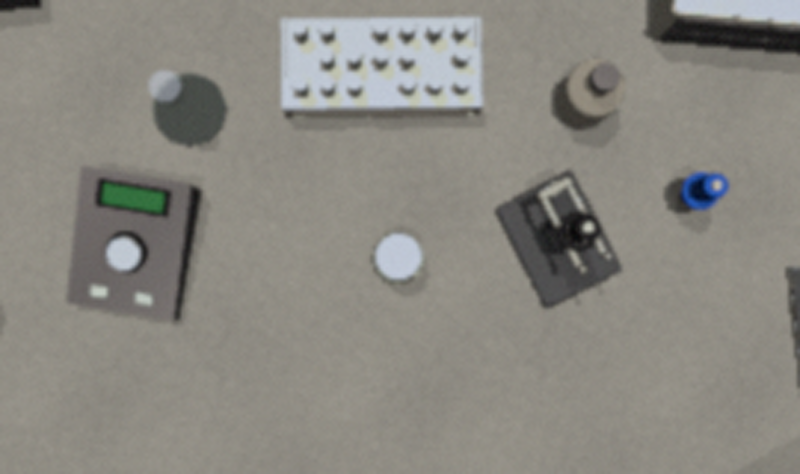

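Run:
```python
from h import *
f=grab_frame("side");g=grab_frame("top")
P=lambda q,f,i=0:place_of(q,f)[i]["position"]
print("grip",tri([(f,[291,229.5]),(g,[337,208])]), place_of("probe_grip",g)[:2])
# handle top centre side: s1 (405,274)->
print("top",tri([(f,[190+405/4,150+276/4]),(g,[338.2,207.5])]))
print("disc",tri([(f,[190+245/4,150+160/4]),(g,[181.7,215.0])]))
print("disc net",tri([(f,P("disc_center",f)),(g,P("disc_center",g))]))
for q in("hanger","reader","jar"): print(q,tri([(f,P(q,f)),(g,P(q,g))]),atz(f,P(q,f),0),atz(g,P(q,g),0))
T=lambda u,v:[140+u*.3375,130+v*.3375]
a=atz(g,T(556,185),.15);b=atz(g,T(595,264),.157);print("fork",a,b,np.degrees(np.arctan2(*(a-b)[1::-1])))
# reader edges: top-left (82,168) tall z .075, bottom-left(68,302) low z .035; top right(200,188),(178,320)
a=atz(g,T(81,168),.075);b=atz(g,T(67,302),.035);c=atz(g,T(199,187),.075);d=atz(g,T(178,320),.035)
for u,v in((a,b),(c,d)):print(u,v,np.linalg.norm((u-v)[:2]),np.degrees(np.arctan2(*(u-v)[1::-1])))
print(np.degrees(np.arctan2(*(a-c)[1::-1]))-90,np.degrees(np.arctan2(*(b-d)[1::-1]))-90, np.linalg.norm((a-c)[:2]))
print((a+b+c+d)/4)
for q in ("flask","wash_bottle","tube_rack","beaker"):print(q,[atz(g,d["position"],0).round(3) for d in place_of(q,g)[:1]])
```

```text
grip (array([ 0.60656043, -0.19489641,  0.18474015]), [array([-0.8,  0.1]), array([ 0.2, -0.7])]) [{'position': [337.3, 204.7], 'confidence': 0.72}, {'position': [377.7, 192.1], 'confidence': 0.71}]
top (array([ 0.60639872, -0.19322925,  0.21709416]), [array([-1. ,  0.1]), array([ 0.2, -0.9])])
disc (array([0.5953575 , 0.28663608, 0.06749492]), [array([-0.4,  0. ]), array([ 0.1, -0.4])])
disc net (array([0.59859094, 0.28668166, 0.06748202]), [array([-2.,  0.]), array([ 0.5, -2.2])])
hanger (array([ 0.6086583 , -0.18966611,  0.00093077]), [array([-1.8,  0.1]), array([ 0.4, -1.5])]) [ 6.14385182e-01 -1.89250615e-01  1.11022302e-16] [ 0.60347062 -0.18848228  0.        ]
reader (array([ 0.611608  ,  0.29441996, -0.01834801]), [array([-0.8,  0. ]), array([ 0.2, -0.9])]) [0.60798882 0.26186841 0.        ] [0.60747942 0.29107767 0.        ]
jar (array([ 0.59906462, -0.01631671,  0.01122499]), [array([-1.6,  0.1]), array([ 0.3, -1.5])]) [ 0.60844402 -0.00099471  0.        ] [ 0.59440544 -0.01525076  0.        ]
fork [ 0.65414874 -0.17236103  0.15      ] [ 0.57240487 -0.20972266  0.157     ] 24.56311738612722
[0.68470467 0.33105977 0.075     ] [0.54070312 0.35617076 0.035     ] 0.14617459019466425 -9.891773487210948
[0.66295627 0.20439022 0.075     ] [0.51936103 0.23416686 0.035     ] 0.14665006468677308 -11.71510662042537
-9.74235334971091 -9.922329058978434 0.1285230186595632
[0.60193127 0.2814469  0.055     ]
flask [array([0.756, 0.235, 0.   ])]
wash_bottle [array([ 0.763, -0.232,  0.   ])]
tube_rack [array([0.805, 0.004, 0.   ])]
beaker [array([0.548, 0.483, 0.   ])]
```

Request:
servo_tool(moves=[[-1,[0.01,-0.005,-0.02],[0,0,0]],[-1,[0.03,-0.015,-0.05],[0,0,0]],[-1,[0.06,-0.027,-0.0785],[0,0,0]],[-1,[0.09,-0.04,-0.0785],[0,0,0]],[-1,[0.12,-0.053,-0.0785],[0,0,0]],[-1,[0.15,-0.067,-0.0785],[0,0,0]],[-1,[0.185,-0.082,-0.0785],[0,0,0]],[-1,[0.22,-0.098,-0.0785],[0,0,0]],[-1,[0.255,-0.113,-0.0785],[0,0,0]],[-1,[0.29,-0.129,-0.0785],[0,0,0]],[-1,[0.325,-0.145,-0.0785],[0,0,0]],[-1,[0.36,-0.16,-0.0785],[0,0,0]],[-1,[0.395,-0.176,-0.0785],[0,0,0]],[-1,[0.425,-0.19,-0.0785],[0,0,0]],[-1,[0.445,-0.198,-0.0785],[0,0,0]],[-1,[0.4526,-0.2017,-0.0785],[0,0,0]],[-1,[0.4526,-0.2017,-0.0785],[0,0,0]],[-1,[0.4526,-0.2017,-0.0785],[0,0,0]]])

```text
t: 3.75
eef_pos: [0.6057, -0.1968, 0.3009]
orientation: [[0.892, 0.451, -0.001], [0.451, -0.892, -0.001], [-0.001, 0.001, -1.0]]
wrist_force: [0.3, -1.3, 1.0]
width: 1.003
```

Run:
```python
from h import *
s=sense();print(s["t"],s["q"],s["eef_pos"],s["orientation"],s["wrist_force"])
f=snap("wrist","w1");t=snap("top","t2");sd=snap("side","s2")
for n,g in(("w",f),("t",t),("s",sd)):
  for q in("probe_grip","probe_nose","hanger"):
    print(n,q,[(np.round(d["position"],1).tolist(),round(d["confidence"],2)) for d in place_of(q,g)])
print(proj(f,[.606,-.195,.216]),proj(f,s["eef_pos"]))
```

```text
3.75 [ 31.69914734  16.68378006 -20.72922655  77.36789794   5.91548888
  87.02979095 -51.72776035] [ 0.60565215 -0.19676944  0.300894  ] [[ 8.92495286e-01  4.51055715e-01 -9.51505457e-04]
 [ 4.51054653e-01 -8.92495597e-01 -1.14398376e-03]
 [-1.36521484e-03  5.91819149e-04 -9.99998893e-01]] [ 0.28367563 -1.2610563   1.03058216]
w probe_grip [([275.3, 199.8], 0.64), ([413.1, 203.1], 0.61)]
w probe_nose [([384.5, 185.9], 0.8), ([269.9, 199.9], 0.59)]
w hanger [([272.6, 172.0], 0.57)]
t probe_grip []
t probe_nose []
t hanger [([326.3, 210.3], 0.73)]
s probe_grip [([290.3, 230.0], 0.77), ([321.8, 277.6], 0.69)]
s probe_nose [([290.1, 259.8], 0.89), ([318.2, 315.6], 0.73)]
s hanger [([290.9, 283.6], 0.83)]
[272.49146959 211.7227467 ] [273.95418236 257.18564248]
```

View pics/w1.png

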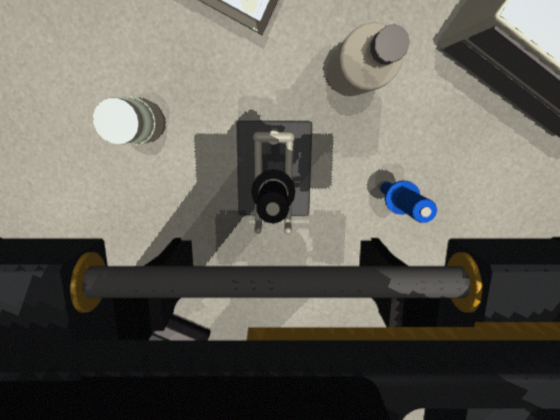

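View pics/s2.png

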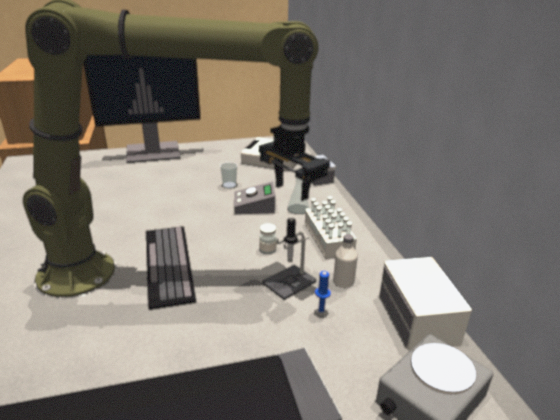

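Request:
servo_tool(moves=[[-1,[0.003,-0.0015,0.01],[0,0,0]],[-1,[0.003,-0.0015,0.03],[0,0,0]],[-1,[0.003,-0.0015,0.05],[0,0,0]],[-1,[0.003,-0.0015,0.07],[0,0,0]],[-1,[0.003,-0.0015,0.09],[0,0,0]],[-1,[0.003,-0.0015,0.105],[0,0,0]],[-1,[0.003,-0.0015,0.115],[0,0,0]],[-1,[0.003,-0.0015,0.12],[0,0,0]],[-1,[0.003,-0.0015,0.124],[0,0,0]],[-1,[0.003,-0.0015,0.124],[0,0,0]],[-1,[0.003,-0.0015,0.124],[0,0,0]]], newtons=20)

```text
t: 5.27
eef_pos: [0.6088, -0.1928, 0.1778]
orientation: [[0.892, 0.452, 0.001], [0.452, -0.892, -0.0], [0.001, 0.001, -1.0]]
wrist_force: [-0.0, -0.1, 0.3]
width: 1.0
```

Run:
```python
from h import *
s=sense();print(s["t"],s["eef_pos"],s["wrist_force"])
f=snap("wrist","w3");g=snap("side","s3")
cv2.imwrite("pics/s3c.png",cv2.resize(g["img"][150:300,190:390],(800,600),interpolation=2))
```

```text
5.2667 [ 0.60880519 -0.19277802  0.17778979] [-0.00371073 -0.09793653  0.25694373]
```

View pics/w3.png

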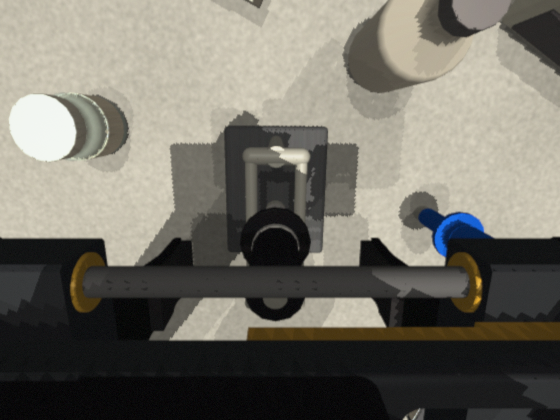

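View pics/s3c.png

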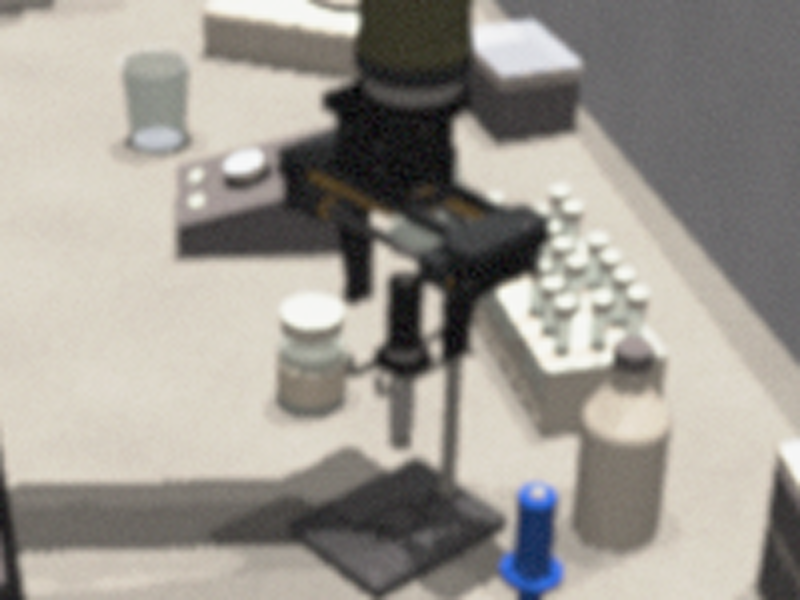

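Run:
```python
from h import *
f=grab_frame("wrist")
for x,y in((.6088,-.1928),(.6065,-.1945)):
  for z in(.216,.156,.150):print(x,z,proj(f,[x,y,z]))
  for a in(-1,1): print([proj(f,[x+.892*.021*a,y+.452*.021*a,.153]),proj(f,[x+.452*.021*a,y-.892*.021*a,.153]),proj(f,[x+.892*.013*a,y+.452*.013*a,.216])])
c=f["img"][190:330,190:370]; cv2.imwrite("pics/w3c.png",cv2.resize(cv2.convertScaleAbs(c,alpha=2.5),(720,560),interpolation=2))
```

```text
0.6088 0.216 [273.36409218 293.75231348]
0.6088 0.156 [273.82656411 242.35133838]
0.6088 0.15 [273.85814503 238.84130909]
[array([273.90296795, 273.03603941]), array([238.47763477, 240.60998988]), array([273.42936556, 321.59798625])]
[array([273.77888251, 206.31991924]), array([309.19174112, 240.53133841]), array([273.29562103, 264.54246737])]
0.6065 0.216 [274.53120697 299.90367474]
0.6065 0.156 [274.64679129 246.87031433]
0.6065 0.15 [274.65469717 243.24286986]
[array([274.68998242, 277.26633056]), array([239.4128718 , 245.07034639]), array([274.56903485, 327.46588961])]
[array([274.60947455, 211.0277737 ]), array([309.8730499 , 244.98999189]), array([274.49153568, 270.99832049])]
```

View pics/w3c.png

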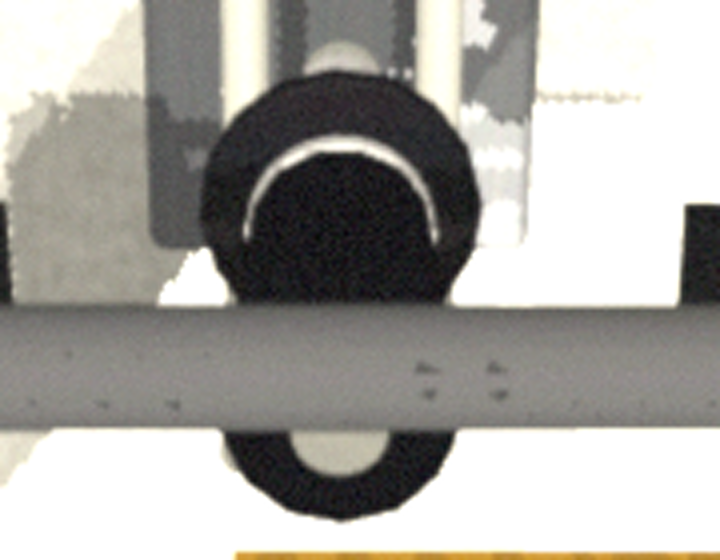

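Request:
servo_tool(moves=[[1,[0,0,0],[0,0,0]],[1,[0,0,0],[0,0,0]],[1,[0,0,0],[0,0,0]],[1,[0,0,0],[0,0,0]],[1,[0,0,0],[0,0,0]],[1,[0,0,0],[0,0,0]],[1,[0,0,0],[0,0,0]],[1,[0,0,0],[0,0,0]],[1,[0,0,0],[0,0,0]],[1,[0,0,0],[0,0,0]],[1,[0,0,0],[0,0,0]],[1,[0,0,0],[0,0,0]]], newtons=25)

```text
t: 6.42
eef_pos: [0.6083, -0.1928, 0.177]
orientation: [[0.892, 0.452, -0.0], [0.452, -0.892, -0.0], [-0.0, 0.0, -1.0]]
wrist_force: [-0.1, -0.3, -0.1]
width: 0.288
```

Request:
servo_tool(moves=[[1,[0,0,-0.004],[0,0,0]],[1,[0,0,-0.012],[0,0,0]],[1,[0,0,-0.022],[0,0,0]],[1,[0,0,-0.034],[0,0,0]],[1,[0,0,-0.048],[0,0,0]],[1,[0,0,-0.062],[0,0,0]],[1,[0,0,-0.075],[0,0,0]],[1,[0,0,-0.087],[0,0,0]],[1,[0,0,-0.095],[0,0,0]],[1,[0,0,-0.1],[0,0,0]],[1,[0,0,-0.1],[0,0,0]],[1,[0,0,-0.1],[0,0,0]]])

```text
t: 7.42
eef_pos: [0.6082, -0.1927, 0.2768]
orientation: [[0.892, 0.452, -0.0], [0.452, -0.892, 0.0], [-0.0, -0.0, -1.0]]
wrist_force: [0.0, -0.3, -1.8]
width: 0.29
```

Run:
```python
from h import *
s=sense();print(s["t"],s["q"],s["eef_pos"],s["orientation"],s["wrist_force"],s["width"])
f=snap("wrist","w4");g=snap("side","s4");t=snap("top","t4")
cv2.imwrite("pics/s4c.png",cv2.resize(g["img"][120:300,190:390],(660,594),interpolation=2))
for n,q in(("s","probe_nose"),("s","probe_grip"),("s","disc_center")):print(q,place_of(q,g)[:3])
p=s["eef_pos"];print(proj(g,[p[0],p[1],p[2]-.091-.0]),proj(g,[p[0],p[1],p[2]+.019]))
print("disc top",place_of("disc_center",t))
```

```text
7.4167 [ 31.54123665  17.10759367 -20.87529113  79.57640528   6.04792012
  84.4311018  -52.21225431] [ 0.60821128 -0.19270706  0.27682506] [[ 8.92079212e-01  4.51878909e-01 -3.61998553e-04]
 [ 4.51878949e-01 -8.92079265e-01  3.17590035e-05]
 [-3.08580179e-04 -1.91911072e-04 -9.99999934e-01]] [ 0.0094777  -0.29088593 -1.79349997] 0.2896683750259903
probe_nose [{'position': [320.4, 313.3], 'confidence': 0.89}, {'position': [288.7, 229.6], 'confidence': 0.66}]
probe_grip [{'position': [321.0, 279.2], 'confidence': 0.94}, {'position': [291.5, 194.9], 'confidence': 0.87}]
disc_center [{'position': [252.6, 193.3], 'confidence': 0.56}]
[290.55657901 228.74300065] [291.72195414 193.02631528]
disc top [{'position': [341.2, 165.0], 'confidence': 0.68}, {'position': [182.0, 216.4], 'confidence': 0.64}]
```

View pics/s4c.png

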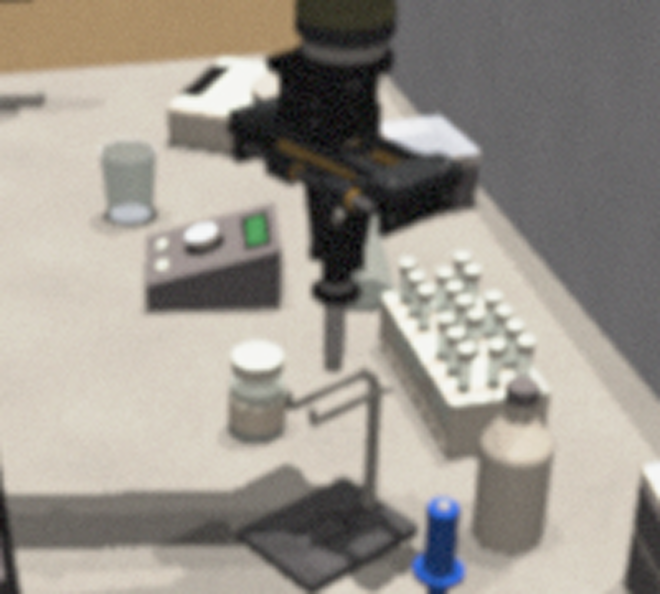

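View pics/w4.png

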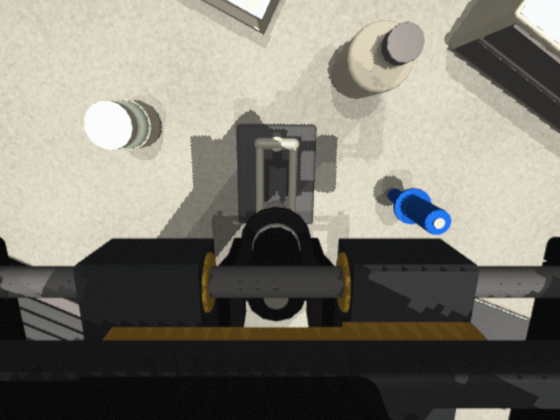

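Request:
servo_tool(moves=[[1,[0.002,-0.007,0],[0,0,0]],[1,[0.005,-0.02,0],[0,0,0]],[1,[0.01,-0.04,0],[0,0,0]],[1,[0.016,-0.065,0],[0,0,0]],[1,[0.023,-0.093,0],[0,0,0]],[1,[0.03,-0.123,0],[0,0,0]],[1,[0.037,-0.153,0],[0,0,0]],[1,[0.045,-0.185,0],[0,0,0]],[1,[0.053,-0.217,0],[0,0,0]],[1,[0.061,-0.249,0],[0,0,0]],[1,[0.068,-0.281,0],[0,0,0]],[1,[0.076,-0.313,0],[0,0,0]],[1,[0.083,-0.343,0],[0,0,0]],[1,[0.09,-0.37,0],[0,0,0]],[1,[0.096,-0.395,0],[0,0,0]],[1,[0.101,-0.415,0],[0,0,0]],[1,[0.104,-0.428,0],[0,0,0]],[1,[0.1056,-0.434,0],[0,0,0]],[1,[0.1056,-0.434,0],[0,0,0]],[1,[0.1056,-0.434,0],[0,0,0]]])

```text
t: 9.43
eef_pos: [0.5061, 0.2419, 0.277]
orientation: [[0.892, 0.452, 0.0], [0.452, -0.892, -0.001], [-0.0, 0.001, -1.0]]
wrist_force: [-1.0, -0.5, -1.6]
width: 0.291
```

Run:
```python
from h import *
s=sense();print(s["t"],s["q"],s["eef_pos"],s["orientation"],s["wrist_force"],s["width"])
f=snap("wrist","w5");g=snap("side","s5");t=snap("top","t5")
for n,q in((f,"disc_center"),(g,"disc_center"),(t,"disc_center"),(f,"reader")):print(q,place_of(q,n)[:3])
print(proj(f,[.595,.287,.0705]))
```

```text
9.4333 [  5.93582954   9.07066158 -38.22676741  90.12948945   5.69287331
  82.77510802 -95.77215165] [0.50612564 0.24192693 0.27703617] [[ 8.91885645e-01  4.52260939e-01  1.96163157e-04]
 [ 4.52260924e-01 -8.91885228e-01 -8.92401756e-04]
 [-2.28643434e-04  8.84637247e-04 -9.99999583e-01]] [-1.01815848 -0.5157076  -1.61279067] 0.29061463099844764
disc_center [{'position': [279.1, 88.7], 'confidence': 0.89}]
disc_center [{'position': [250.4, 190.1], 'confidence': 0.43}]
disc_center [{'position': [180.2, 215.7], 'confidence': 0.67}]
reader [{'position': [276.3, 89.6], 'confidence': 0.82}]
[274.45805487  89.7475618 ]
```

View pics/w5.png

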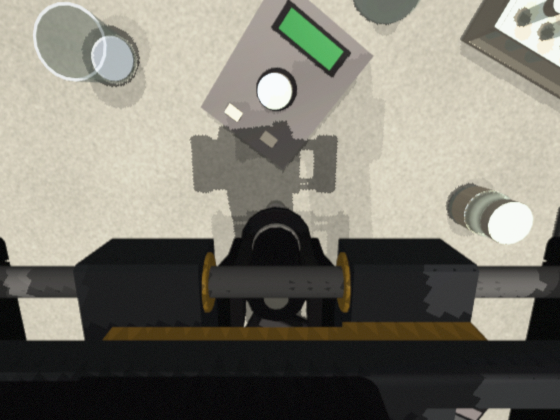

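View pics/t5.png

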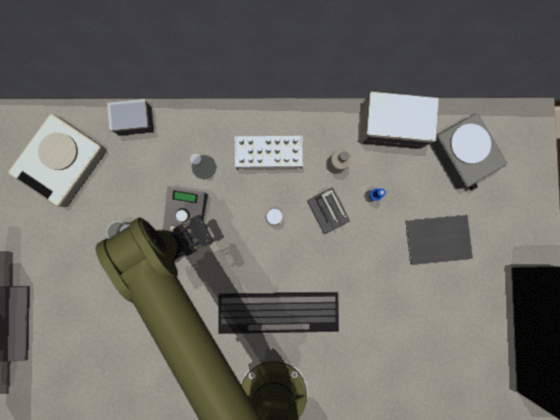

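Run:
```python
from h import *
f=grab_frame("wrist");im=f["img"].astype(int)
m=(im.min(2)>200).astype(np.uint8);m[:60]=0;m[120:]=0;m[:,:250]=0;m[:,305:]=0
n,l,st,c=cv2.connectedComponentsWithStats(m);i=1+np.argmax(st[1:,4]);print(st[i],c[i])
P=atz(f,c[i],.0705);print("disc",P)
g=((im[:,:,1]>im[:,:,2]+40)&(im[:,:,1]>im[:,:,0]+40)).astype(np.uint8)
cn=max(cv2.findContours(g,0,2)[0],key=cv2.contourArea);r=cv2.minAreaRect(cn);b=cv2.boxPoints(r);print(b)
# display plane: face height = .055+ s*tan15 ; iterate on yaw
for yaw in(-10,):
  y=np.radians(yaw);nrm=np.array([-np.sin(np.radians(15))*np.cos(y),-np.sin(np.radians(15))*np.sin(y),np.cos(np.radians(15))])
  p0=P-nrm*.016
  W=[]
  for q in b:
    o,d=ray(f,q);W.append(o+d*((p0-o)@nrm)/(d@nrm))
  W=np.array(W)
  for k in range(4):
    e=W[(k+1)%4]-W[k];print(np.linalg.norm(e).round(4),np.degrees(np.arctan2(e[1],e[0])).round(1))
  print(W.mean(0))
```

```text
[257  73  34  36 948] [273.22890295  90.94092827]
disc [0.59400195 0.28704233 0.0705    ]
[[274.69666    26.314617 ]
 [290.45172     7.2427044]
 [343.68768    51.220234 ]
 [327.93262    70.292145 ]]
0.0226 -18.2
0.067 -99.4
0.0231 166.9
0.0689 80.0
[0.65448739 0.27658111 0.07038313]
```

Run:
```python
from h import *
from scipy.spatial.transform import Rotation as Ro
s=sense();R=np.array(s["orientation"]);p=np.array(s["eef_pos"])
y=np.radians(-9.8);S,C=np.sin(np.radians(15)),np.cos(np.radians(15));n=np.array([-S*np.cos(y),-S*np.sin(y),C])
D=np.array([.5943,.287,.0705])
for d in(.06,.03):print(d,D+n*(.097+d),(R.T@(D+n*(.097+d)-p)).round(4))
z=R[:,2];a=np.cross(z,-n);ang=np.arcsin(np.linalg.norm(a));print(np.degrees(R.T@a/np.linalg.norm(a)*ang))
```

```text
0.06 [0.55425835 0.29391639 0.22215035] [ 0.0661 -0.0253  0.0549]
0.03 [0.56190962 0.29259479 0.19317258] [ 0.0723 -0.0207  0.0838]
[-8.93510192e+00  1.20458002e+01 -5.54042209e-20]
```

Request:
servo_tool(moves=[[1,[0.005,-0.002,0],[-0.9,1.2,0]],[1,[0.015,-0.006,0],[-2.2,3,0]],[1,[0.028,-0.011,0],[-3.9,5.2,0]],[1,[0.042,-0.016,0.005],[-5.6,7.5,0]],[1,[0.054,-0.02,0.015],[-7.2,9.7,0]],[1,[0.061,-0.023,0.028],[-8.3,11.2,0]],[1,[0.064,-0.0245,0.04],[-8.94,12.05,0]],[1,[0.0661,-0.0253,0.05],[-8.94,12.05,0]],[1,[0.0661,-0.0253,0.0549],[-8.94,12.05,0]],[1,[0.0661,-0.0253,0.0549],[-8.94,12.05,0]],[1,[0.0661,-0.0253,0.0549],[-8.94,12.05,0]],[1,[0.0661,-0.0253,0.0549],[-8.94,12.05,0]]])

```text
t: 10.83
eef_pos: [0.5547, 0.2943, 0.223]
orientation: [[0.865, 0.431, 0.256], [0.455, -0.889, -0.043], [0.209, 0.154, -0.966]]
wrist_force: [0.1, 0.0, -1.6]
width: 0.291
```

```bash
cat > chk.py <<'E'
from h import *
s=sense();R=np.array(s["orientation"]);p=np.array(s["eef_pos"])
y=np.radians(-9.8);S,C=np.sin(np.radians(15)),np.cos(np.radians(15));n=np.array([-S*np.cos(y),-S*np.sin(y),C])
D=np.array([.5943,.287,.0705])
print("t",s["t"],"q7",s["q"][6],"ang err",np.degrees(np.arccos(-R[:,2]@n)))
N=p+R[:,2]*.097
print("nose rel disc, along n (mm)",1e3*(N-D)@n,"lateral tool",(1e3*R.T@(N-D))[:2],"wf",np.round(s["wrist_force"],2),"Fn",np.array(s["wrist_force"])@n, s["width"])
E
python3 - <<'E'
from chk import *
f=snap("wrist","w6");g=snap("side","s6");t=snap("top","t6")
print(proj(g,N),proj(g,D),proj(f,N),proj(f,D))
print(place_of("probe_nose",g)[:2],place_of("disc_center",g)[:2],place_of("disc_center",t)[:2])
cv2.imwrite("pics/s6c.png",cv2.resize(g["img"][110:230,190:340],(750,600),interpolation=2))
E
```

```text
t 10.8333 q7 -109.49826118385995 ang err 0.0793759640768006
nose rel disc, along n (mm) 60.747667054203205 lateral tool [ 0.99365731 -0.06413727] wf [ 0.14  0.02 -1.56] Fn -1.5383776649993617 0.2906160937588292
[246.18260154 174.85786757] [250.56617776 189.26687164] [274.55290348 209.12036577] [274.7714204 194.101346 ]
[{'position': [247.1, 173.8], 'confidence': 0.77}, {'position': [318.8, 316.2], 'confidence': 0.75}] [{'position': [252.7, 190.2], 'confidence': 0.37}] [{'position': [182.3, 214.9], 'confidence': 0.53}]
```

View pics/s6c.png

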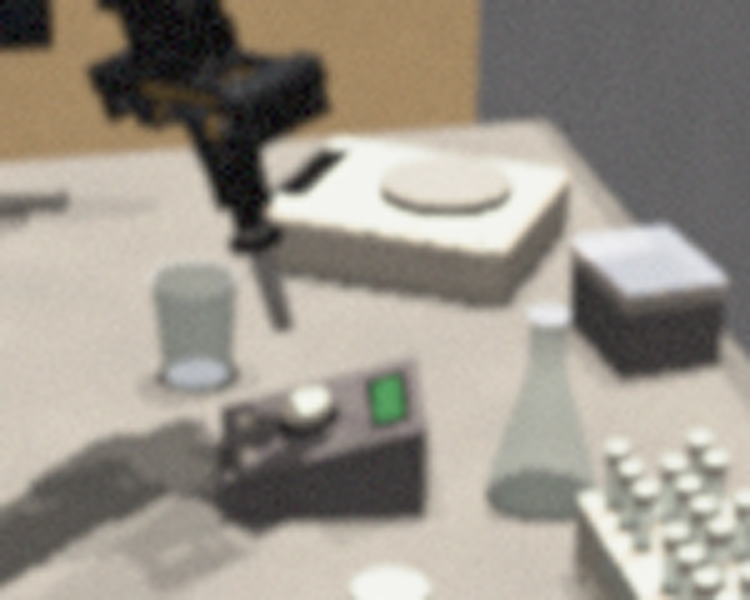

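View pics/w6.png

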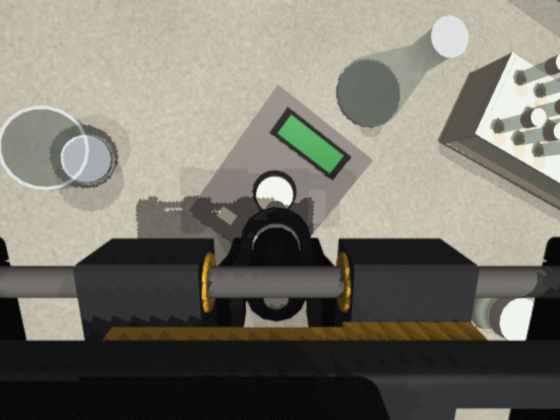

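Request:
servo_tool(moves=[[1,[0.001,0,0.005],[0,0,0]],[1,[0.001,0,0.013],[0,0,0]],[1,[0.001,0,0.022],[0,0,0]],[1,[0.001,0,0.031],[0,0,0]],[1,[0.001,0,0.039],[0,0,0]],[1,[0.001,0,0.045],[0,0,0]],[1,[0.001,0,0.05],[0,0,0]],[1,[0.001,0,0.05],[0,0,0]],[1,[0.001,0,0.05],[0,0,0]],[1,[0.001,0,0.05],[0,0,0]]])

```text
t: 11.97
eef_pos: [0.5677, 0.2931, 0.1745]
orientation: [[0.865, 0.432, 0.256], [0.457, -0.889, -0.043], [0.209, 0.154, -0.966]]
wrist_force: [-0.5, -0.1, -1.4]
width: 0.292
```

Run:
```python
from chk import *
f=snap("wrist","w7");g=snap("side","s7")
print(proj(g,N),proj(g,D),proj(f,N),proj(f,D))
print(place_of("probe_nose",g)[:2],place_of("disc_center",g)[:2])
a=cv2.resize(g["img"][140:220,210:310],(750,600),interpolation=2);cv2.imwrite("pics/s7c.png",a)
```

```text
t 11.9667 q7 -111.58158151247459 ang err 0.06002639508573196
nose rel disc, along n (mm) 10.45628438075453 lateral tool [ 1.50063189 -0.88366471] wf [-0.45 -0.05 -1.38] Fn -1.2177293668533735 0.29172323066729977
[249.95281051 186.60236556] [250.56617776 189.26687164] [274.56428907 209.13017182] [275.65754103 207.63759659]
[{'position': [317.8, 315.6], 'confidence': 0.64}, {'position': [251.4, 187.0], 'confidence': 0.59}] [{'position': [251.5, 191.3], 'confidence': 0.38}]
```

View pics/s7c.png

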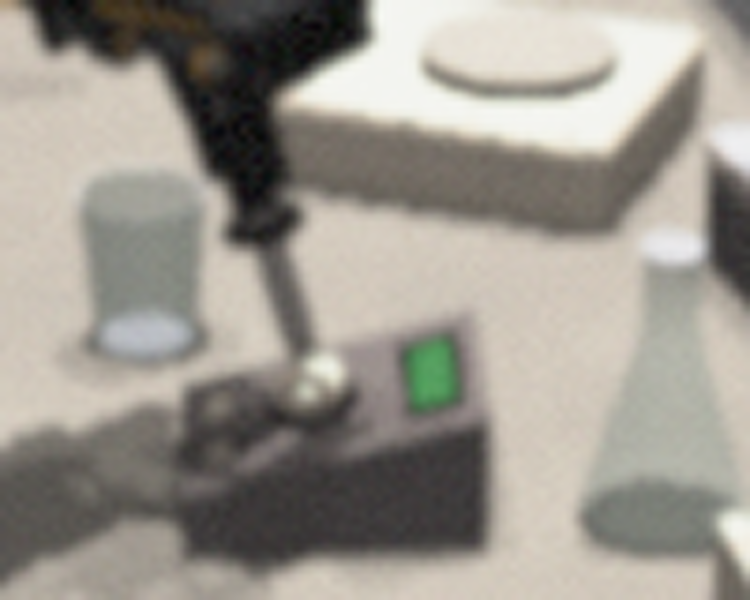

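View pics/w7.png

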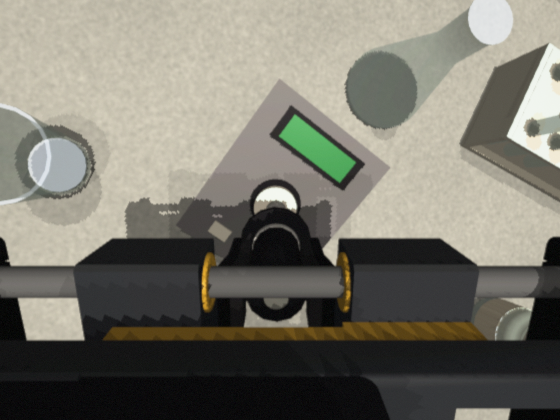

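Request:
servo_tool(moves=[[1,[0.001,-0.0005,0.002],[0,0,0]],[1,[0.001,-0.0005,0.004],[0,0,0]],[1,[0.001,-0.0005,0.006],[0,0,0]],[1,[0.001,-0.0005,0.008],[0,0,0]],[1,[0.001,-0.0005,0.008],[0,0,0]],[1,[0.001,-0.0005,0.008],[0,0,0]],[1,[0.001,-0.0005,0.008],[0,0,0]]])

```text
t: 12.75
eef_pos: [0.5702, 0.2934, 0.1664]
orientation: [[0.865, 0.432, 0.255], [0.456, -0.889, -0.044], [0.208, 0.154, -0.966]]
wrist_force: [0.4, 0.1, 0.2]
width: 0.288
```

```bash
python3 chk.py
```

```text
t 12.75 q7 -112.01712071835415 ang err 0.020575338690719654
nose rel disc, along n (mm) 2.0330233166525105 lateral tool [ 2.04404167 -1.29646891] wf [0.4  0.14 0.18] Fn 0.07366886697731645 0.2875184157472155
```

Request:
servo_tool(moves=[[1,[0,0,0],[0,0,0]],[1,[0,0,0],[0,0,0]],[1,[0,0,0],[0,0,0]],[1,[0,0,0],[0,0,0]]])

```text
t: 13.08
eef_pos: [0.5703, 0.2934, 0.1665]
orientation: [[0.865, 0.432, 0.255], [0.456, -0.889, -0.044], [0.208, 0.154, -0.966]]
wrist_force: [-0.0, 0.3, -1.0]
width: 0.293
```

Run:
```python
from chk import *
g=snap("side","s8");f=snap("wrist","w8")
a=cv2.resize(g["img"][140:220,210:310],(750,600),interpolation=2);cv2.imwrite("pics/s8c.png",a)
a=cv2.resize(f["img"][150:330,180:370],(633,600),interpolation=2);cv2.imwrite("pics/w8c.png",a)
print(proj(g,N),proj(f,D))
```

```text
t 13.0833 q7 -112.01664773293298 ang err 0.0271208730037113
nose rel disc, along n (mm) 2.151756551041097 lateral tool [ 2.12303846 -1.23027452] wf [-0.04  0.34 -1.04] Fn -0.9840827854121136 0.2928554066282188
[250.63884886 188.42697158] [276.06272171 210.95380774]
```

View pics/s8c.png

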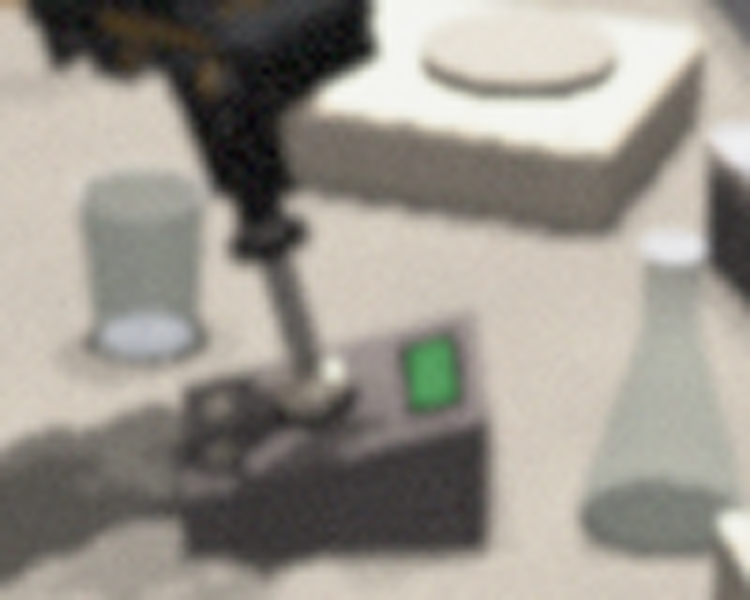

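View pics/w8c.png

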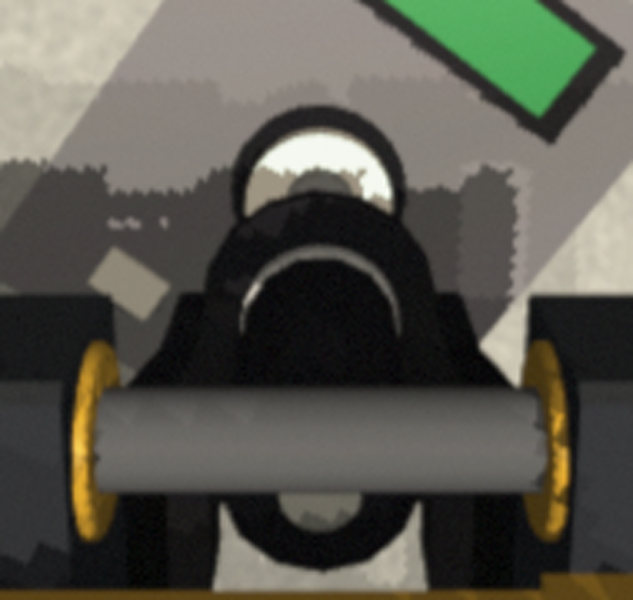

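Request:
servo_tool(moves=[[1,[0,0,0.001],[0,0,0]],[1,[0,0,0.002],[0,0,0]],[1,[0,0,0.003],[0,0,0]],[1,[0,0,0.004],[0,0,0]],[1,[0,0,0.004],[0,0,0]],[1,[0,0,0.004],[0,0,0]],[1,[0,0,0.004],[0,0,0]]])

```text
t: 13.77
eef_pos: [0.5713, 0.2932, 0.1626]
orientation: [[0.865, 0.432, 0.255], [0.456, -0.889, -0.044], [0.208, 0.154, -0.966]]
wrist_force: [0.3, -0.9, -0.8]
width: 0.293
```

```bash
cat > avg.py <<'E'
from chk import *
v=[];w=[]
for i in range(8):
    f=grab_frame("wrist");q=sense();v.append(np.array(q["wrist_force"])@n);w.append((np.array(q["eef_pos"])+np.array(q["orientation"])[:,2]*.097-D)@n*1e3)
print("Fn",np.mean(v).round(2),np.std(v).round(2),"gap",np.mean(w).round(2))
E
python3 avg.py
```

```text
t 13.7667 q7 -112.19125634790578 ang err 0.015970719796592
nose rel disc, along n (mm) -1.895758218110038 lateral tool [ 2.05117623 -1.19304386] wf [ 0.35 -0.88 -0.79] Fn -0.8881401744931524 0.2931088840964516
Fn -1.23 0.46 gap -1.89
```

Request:
servo_tool(moves=[[1,[0,0,0.001],[0,0,0]],[1,[0,0,0.002],[0,0,0]],[1,[0,0,0.003],[0,0,0]],[1,[0,0,0.003],[0,0,0]],[1,[0,0,0.003],[0,0,0]]])

```text
t: 14.58
eef_pos: [0.5721, 0.2931, 0.1597]
orientation: [[0.865, 0.432, 0.255], [0.456, -0.889, -0.044], [0.208, 0.154, -0.966]]
wrist_force: [-0.6, -1.2, 0.9]
width: 0.291
```

```bash
python3 avg.py
```

```text
t 14.5833 q7 -112.3270527734387 ang err 0.021480290439158736
nose rel disc, along n (mm) -4.909294260461195 lateral tool [ 2.12833312 -1.22340186] wf [-0.63 -1.2   0.92] Fn 0.9975432592449616 0.2907776656078067
Fn 0.65 0.53 gap -4.86
```

Request:
servo_tool(moves=[[1,[0,0,0.001],[0,0,0]],[1,[0,0,0.002],[0,0,0]],[1,[0,0,0.0025],[0,0,0]],[1,[0,0,0.0025],[0,0,0]],[1,[0,0,0.0025],[0,0,0]],[1,[0,0,0.0025],[0,0,0]]])

```text
t: 15.48
eef_pos: [0.5727, 0.293, 0.1573]
orientation: [[0.865, 0.432, 0.255], [0.456, -0.889, -0.044], [0.208, 0.154, -0.966]]
wrist_force: [-0.8, 0.3, 1.2]
width: 0.293
```

Run:
```python
from avg import *
g=snap("side","s9");f=snap("wrist","w9")
a=cv2.resize(g["img"][140:220,210:310],(750,600),interpolation=2);cv2.imwrite("pics/s9c.png",a)
a=cv2.resize(f["img"][150:330,180:370],(633,600),interpolation=2);cv2.imwrite("pics/w9c.png",a)
print(proj(g,N),proj(f,N))
```

```text
t 15.4833 q7 -112.43959370349508 ang err 0.023808027311375258
nose rel disc, along n (mm) -7.373418529126206 lateral tool [ 2.10789981 -1.24529173] wf [-0.77  0.28  1.16] Fn 1.3290099984062151 0.2927279858201519
Fn 1.76 0.45 gap -7.37
[251.33438611 190.62427   ] [274.54508998 209.13335759]
```

View pics/s9c.png

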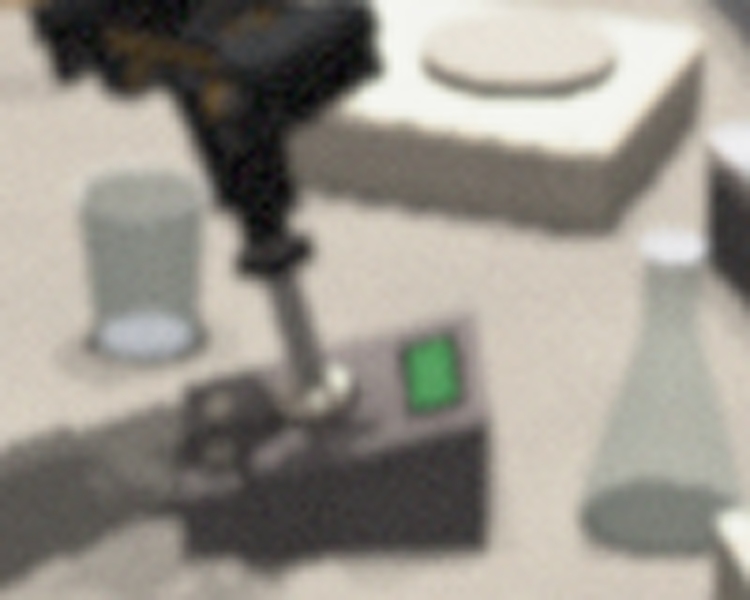

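View pics/w9c.png

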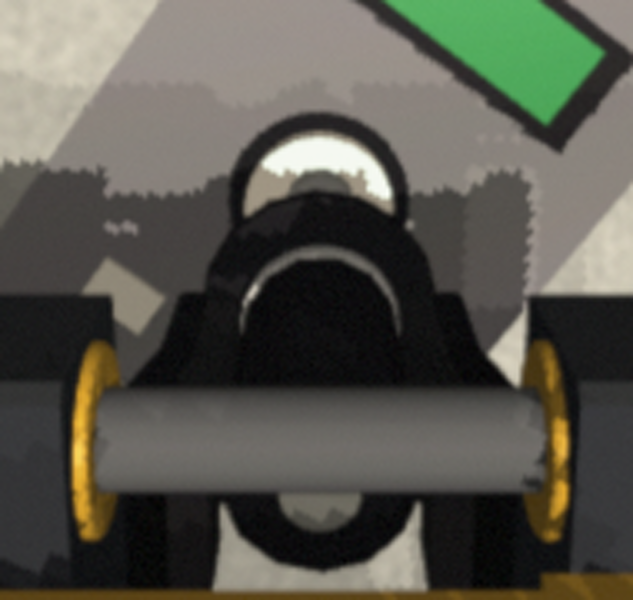

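Run:
```python
from avg import *
print(finish_job())
```

```text
t 15.9833 q7 -112.43780767902648 ang err 0.027316271030503384
nose rel disc, along n (mm) -7.371413661629182 lateral tool [ 2.14360284 -1.24341858] wf [-1.55 -0.06  2.24] Fn 2.552471876468548 0.2929506280254839
Fn 1.66 0.28 gap -7.41
the job is handed in; nothing more can be done
None
```

I lifted the black probe 100 mm off its hanger and pressed its nose onto the reader's white disc. I handed the job in at about 16.4 s with the arm still holding it there.

What the last checks before handing in showed:

- **Press:** the force along the disc's normal rose by about 3 N from the free-hanging value. The stated spring puts that at about 6 mm of the disc's 12 mm travel. Single force readings scatter by about 0.5 N, so these come from averages.
- **Spring rate:** the last 2.5 mm of pressing added about 1.1 N, or 0.44 N per mm, against the stated 0.4.
- **Squareness:** the tool axis was within 0.1 degrees of the disc normal I measured in the pictures. This assumes the probe sits straight in the grip.
- **Centring:** in the wrist picture the nose was about 1 mm off the disc's centre. The pose calculation gave about 2.5 mm from my earlier estimate of the disc's position, so the two differ slightly; both are within the 10 mm allowed.
- **Grip:** the finger opening stayed at 25 mm, and the probe showed no slip between the last two wrist pictures.

The disc's surface turned out about 2 mm lower than I first calculated, but the slow, force-watched approach took that up. I touched no bystander on the way, and the jar, flask, beaker and rack showed no change in the later pictures. I did not re-measure the positions of the bystanders.

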